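Free the ratchet pawl and lower the tilting bonsai stand

ROBOT

A 6-joint arm with a two-finger parallel gripper is mounted at the origin on the work surface. World frame = base frame: x ahead of the robot, y to its left, z up, the work surface at z = 0. Lengths are in m, angles in degrees, forces in N, time in s.
With the tool pointing down it reaches from about 0.325 to 0.875 m from the base axis. Payload 4.4 kg.
Tool frame: the origin (TCP) lies on the centre line of the jaws, within the pads' length; the fingertips stand 25 mm ahead of it and the grasp point (between the pads) lies 6 mm ahead of it; z points along the fingers, y is the line along which they close (so a half turn about z gives the same grasp; the last joint's range is limited). The gripper opens to 85 mm and grips with 20 to 120 N. Pads are 22 mm wide; open, the fingers measure 114 mm over their backs; the gripper's body (76 mm by 85 mm) begins 54 mm behind the grasp point. The pads swing forward as they close: fully open they stand 13 mm farther back than shut.
Start: joints at [-83.68, 11.837, 88.321, -0, 79.842, -8.623], TCP at [0.148, -0.556, 0.256] pointing down, gripper open.
Joint ranges: [-156.59, 156.59], [-49.26, 127.26], [12.9, 141.05], [-63.56, 243.56], [4.71, 150.69], [-161.64, 161.64]. Speed limits (degrees/s): [159.86, 159.86, 180, 180, 180, 180].

INTERFACE

Orientations are given as a 3x3 rotation matrix whose columns are the frame's x, y, z axes.
In Python, from plant import robot gives the robot as it stands.
- The arm moves only by the shell command python3 -m inch 'ROWS' [FORCE]. ROWS is text: rows parted by semicolons, each of 5 numbers parted by spaces: the finger opening in mm, from 0 to 85.4, then the shift along the tool's x, y, z each as a share of 0.5 m, from -1 to 1, then the turn about the tool's z as a share of 360 degrees, from -1 to 1. In form: hand dx dy dz twist; .... A call has 1 to 12 rows; each row is the pose to reach, as a shift and turn from the pose commanded when the call began, along the tool's axes at that moment, turning the shorter way round; what a row does not reach only later rows make up. A row lasts 1/8 s, in which the tool goes at most 62.5 mm and 10.7 degrees, less where a joint would pass 70% of its speed; a pose out of reach is approached as far as the arm can. A call with a number of a shift or a turn outside -1 to 1 is refused whole. A call with a gripper value outside its range is refused whole. The fingers move at their own pace and stop on an object; FORCE is the grip in N (left out, the last holds). Time passes only in rows, so rows that repeat a pose let the fingers close. It gives the time, the measured TCP pose, the force, the opening and the grip force at its end, in the units of the state.
- robot.observe(): the state, without advancing time (a new reading comes with each control period).
- robot.capture(name): name is "scene" or "top" or "wrist"; returns (picture, depth): 420x560x3 uint8, blue, green, red; 420x560 float32, m along the optical axis (not along the pixel's ray), 0 where there is no reading.
- robot.camera_model(name): a dict with "intrinsics" (3x3 intrinsics, pixels), "R" (3x3) and "t" (3): a world point X has camera coordinates R X + t; the wrist camera has in their place "mount" (4x4, takes a point from camera to tool coordinates, whose origin is the TCP and whose axes are the flange's). Camera axes: x right, y down, z forward; pixel columns grow to the right and rows downward; lengths in m; the calibration is good to about 2 mm. A picture is of the moment at which its call begins: read the wrist's pose just before it. camera_model takes no time and is no camera call.
- robot.finish_job(): hands the job in; it is judged then, once.
The state is a dict: "clock": time; "q": joint angles; "qd": joint speeds; "joint_torque": joint torques, N m; "tool_pos": TCP position; "orientation": TCP orientation; "ft_force": force on the tool from outside, world axes, zero at the start; "moment": the same for the moment, N m; "width": finger opening in m; "finger_force": force on a finger pad.
Only numpy, scipy, OpenCV 4.12 (cv2) and the standard library are available. Lean on these libraries where they do the work, as an engineer would, in place of code of your own. Each camera call takes 0.05 s, during which the arm holds its last target. There are 200 camera calls.

TASK

The bonsai stand was left tilted up; lower it for the next tree. Press the tail of its ratchet pawl down until the pawl snaps free of the toothed wheel, push the raised wooden top down past the teeth until it lies fully flat on its rests, then press the pawl's nose back down into the teeth so that the ratchet is set again. Only press and push, lifting nothing; do not force the top while the pawl is in the teeth, and leave the pots, stone and tools around it where they are.

Things in the scene. Friction and masses are not known exactly. Their poses are not given: they have to be found in the camera images.
- stand: tilting bonsai stand, heavy and fixed. Origin: on the table under the hinge axis, midway across the top. Stand axes: x along the hinge, towards the ratchet's side; y from the hinge to the top's free edge; z up. Dark grey base plate: stand x -125 to 165, y -160 to 280 mm, face 18 mm up. Toothed steel wheel (132 mm across, turns with the top) and pawl lie in the plane stand x = 131 mm
- hinge_mid (a point): middle of the top's hinge axis, 90 mm above the table, straight over the stand's origin. The top is a plywood board 220 mm wide (stand x -110 to 110), 18 mm thick, from 18 to 285 mm from the hinge; its upper face lies 28 mm off the hinge axis, so 118 mm above the table when flat
- top (a joint): tilt of the top, rad: 0 = flat on its two rubber-capped rests (stop), grows as the free edge rises, stop at 0.75; starts 0.36 to 0.64. A stiff hinge holds it where it is left: with the pawl free, about 5 N (up to 8) down at 185 mm from the hinge lowers it slowly. With the pawl in the teeth (0.16 rad apart) it goes down at most one tooth, then stops dead
- pawl (a joint): turn of the pawl, rad: 0 = nose home between the teeth (up to 0.09 where it rides on a tooth's sloping back), 0.32 = fully free, nose up and tail down (stop). An over-centre spring snaps it to whichever side of 0.16 it is on and keeps it there. About 4 N on either thumb pad turns it over (10 N if the top bears on a tooth). Pivot at stand (131, -85, 142) mm
- pawl_tail (a point): centre of the upper face of the ribbed thumb pad on the pawl's tail, 24 (stand x) x 34 (stand y) mm, the end of the pawl away from the top; at stand (131, -137, 160) mm with the pawl home. Pressing it straight down, 18 mm in all, lifts the nose out of the teeth
- pawl_nose (a point): centre of the upper face of the ribbed thumb pad, 22 x 36 mm, on the pawl's arm behind its nose, above the toothed wheel; at stand (131, -30, 180) mm with the pawl home; with the pawl free 16 mm higher, 15 mm nearer the tail and sloping 18 degrees. Pressing it straight down from there puts the nose back between the teeth
- top_edge (a point): point on the upper face of the tilting top, midway along its free edge and 15 mm in from it (270 mm from the hinge)
- wire_spool: loose bystander: black spool of copper training wire lying flat, 76 mm across, 34 mm high; origin centre of its underside
- glazed_pot: loose bystander: round blue glazed bonsai pot, 96 mm across, 50 mm high; origin centre of its underside
- oblong_pot: loose bystander: oblong unglazed clay pot, 130 x 90 x 49 mm; origin centre of its underside
- shears: loose bystander: bonsai shears lying flat, about 185 mm long, 12 mm high; origin near the middle, on the table
- root_rake: loose bystander: root rake with wooden handle lying flat, about 210 mm long, 16 mm high; origin near the middle, on the table
- paste_jar: loose bystander: small grey jar with white cap, 54 mm across, 55 mm high; origin centre of its underside
- stone: loose bystander: brown viewing stone, about 120 x 73 x 58 mm; origin on the table under it

How it is judged (in metres and radians):
On the way, in this order (a step that is already met when the one before it is completed fails the run):
1. the pawl is pressed free while the top is still up (value of joint pawl above 0.27 rad and value of joint top above 0.2 rad), for 0.2 s.
2. with the pawl free, the top is pushed down flat onto its rests (value of joint pawl above 0.27 rad and value of joint top below 0.025 rad), for 0.2 s.
At the end, for the whole second after the job is handed in: the top lies flat (joint top under 0.025 rad), the pawl's nose is back in the teeth (joint pawl under 0.06 rad), both at rest, and every bystander stands within 30 mm of where it was (value of joint top below 0.025 rad and value of joint pawl below 0.06 rad and velocity of joint each of top, pawl below 0.05 rad/s and distance of each of wire_spool, glazed_pot, oblong_pot, shears, root_rake, paste_jar, stone from where it was at the start of the episode below 0.03 m); the robot touches nothing.
It fails at once if the top is forced (over 30 N) while the pawl is in the teeth (value of joint pawl below 0.12 rad and value of joint top above 0.1 rad and contact force between any of the fingers, the arm and top above 30 N).
It fails at once if the top is raised instead of lowered (value of joint top above 0.69 rad).
It fails at once if a bystander is lifted (height (world z) of any of wire_spool, glazed_pot, oblong_pot, shears, root_rake, paste_jar, stone above 0.025 m).
It fails at once if a bystander is shoved 30 mm or more (distance of any of wire_spool, glazed_pot, oblong_pot, shears, root_rake, paste_jar, stone from where it was at the start of the episode above 0.03 m).
It also fails if it takes over 54 s, if anything falls off the work surface, if the arm or the gripper's body presses on something with over 40 N, if the wrist force passes 120 N, or if a joint passes its speed limit or range.

## Working session

There is one attempt and no reset: what is moved stays moved. The work goes in short steps, Python scripts to look and compute and a shell command to move; the robot and the scene stay as the last step left them, time stands still between calls to the robot, and variables do not carry over. Pictures are saved under pics/ and viewed, at most 10 in all, crops included, and the job is handed in when it is done.

```bash
mkdir -p pics; python3 - <<'E'
from plant import robot
import cv2,numpy as np
for n in ("scene","top"):
    p,d=robot.capture(n); cv2.imwrite(f"pics/{n}0.png",p); np.save(f"pics/{n}0.npy",d)
s=robot.observe(); print(s['clock'],s['tool_pos'],s['orientation'],s['ft_force'],s['width'])
print(robot.camera_model("top"))
E
```

```text
0.1 [ 0.14817725 -0.55489766  0.25519288] [[ 9.66200702e-01  2.57790919e-01 -2.13006915e-04]
 [ 2.57790768e-01 -9.66198351e-01  2.16038220e-03]
 [ 3.51119982e-04 -2.14227401e-03 -9.99997644e-01]] [-0.11023629  0.17142978  0.60493165] 0.08546950530817926
{'intrinsics': array([[439.309085  ,   0.        , 278.96846444],
       [  0.        , 439.309085  , 203.27598981],
       [  0.        ,   0.        ,   1.        ]]), 'R': array([[ 0.00182114, -0.99998704,  0.00475495],
       [-0.97953271, -0.00274092, -0.20126637],
       [ 0.2012768 , -0.0042911 , -0.97952501]]), 't': array([0.0317014 , 0.59323703, 1.19456411])}
```

View pics/top0.png

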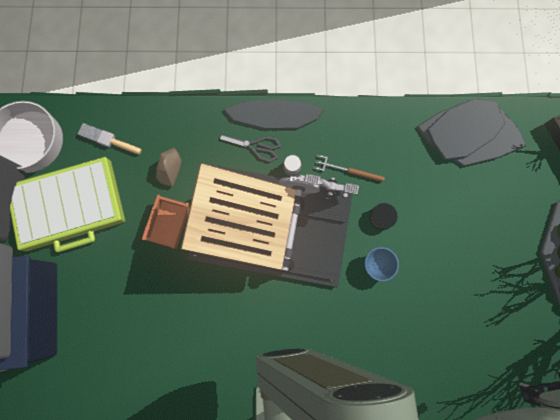

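View pics/scene0.png

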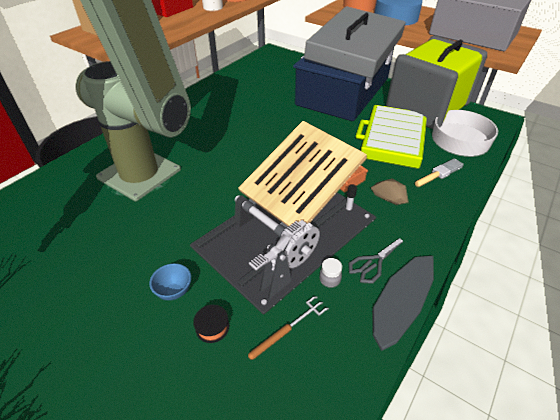

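The stand's free edge points to image-left (world +y), with the ratchet on the far side (+x). In the top view the tail pad is near (350,187) and the nose pad near (312,180). I'll enlarge that area for exact pixels.

```bash
python3 - <<'E'
import cv2
p=cv2.imread("pics/top0.png"); cv2.imwrite("pics/c1.png",cv2.resize(p[155:295,170:370],None,fx=4,fy=4,interpolation=cv2.INTER_CUBIC))
E
```

```text
(no output)
```

View pics/c1.png

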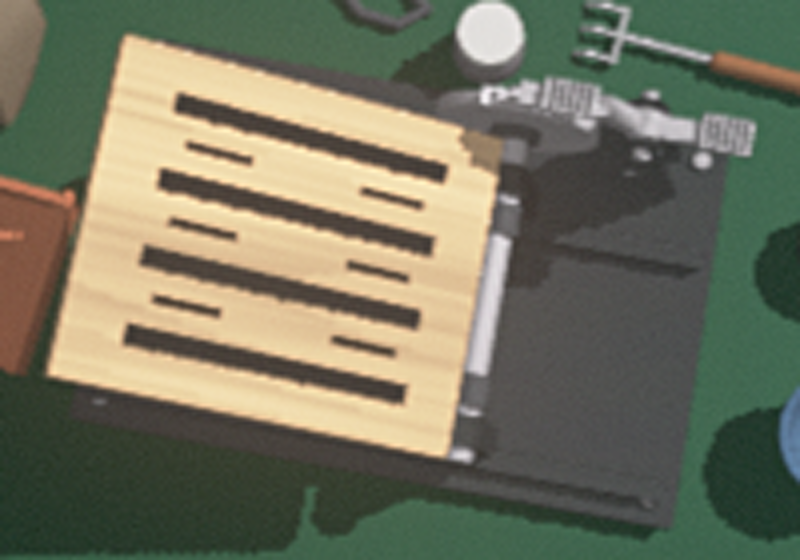

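```bash
cat > h.py <<'E'
import numpy as np
from plant import robot
def project(X):
    m=robot.camera_model("top"); c=m["R"]@X.T+m["t"][:,None]; p=m["intrinsics"]@c; return (p[:2]/p[2]).T
def model(v,t):
    c,s=np.cos(t),np.sin(t)
    b=lambda x,r:[x,r*c-.028*s,.09+r*s+.028*c]
    S=np.array([[.131,-.137,.16],[.131,-.030,.18],[-.125,-.160,.018],b(.11,.285),b(-.11,.285),b(-.11,.018)])
    a=v[2];R=np.array([[np.cos(a),-np.sin(a),0],[np.sin(a),np.cos(a),0],[0,0,1]])
    return S@R.T+[v[0],v[1],0]
E
python3 - <<'E'
from h import *
from scipy.optimize import least_squares
c=np.array([[728,134],[571,96],[668,527],[125,37],[48,378],[450,458]])
px=(c+.5)/4-.5+[170,155]
r=least_squares(lambda v:(project(model(v,v[3]))-px).ravel(),[.6,.05,0,.5],loss='soft_l1')
print(r.x,np.degrees(r.x[2])); print((project(model(r.x,r.x[3]))-px).round(1)); print(model(r.x,r.x[3]).round(3))
a=r.x[2]
d=np.load("pics/top0.npy")
m=robot.camera_model("top");K=np.linalg.inv(m["intrinsics"])
for q in ((352,188),(312,179),(250,200)):
    print(q,(m["R"].T@(K@[*q,1]*d[q[1],q[0]]-m["t"])).round(3))
s=robot.observe();O=s['orientation']
for n,p in zip(("tail","nose"),model(r.x,r.x[3])): print(n,O.T@(p-s['tool_pos']), "share",(O.T@(p-s['tool_pos'])/.5).round(3))
E
```

```text
[ 5.10119656e-01 -4.92057877e-04 -1.75372499e-01  3.68793171e-01] -10.048104019385883
[[-0.2 -0.4]
 [-0.2  0.2]
 [ 1.6  0.6]
 [-0.2 -0.4]
 [-0.  -0.2]
 [-0.2  0.2]]
[[ 0.615 -0.158  0.16 ]
 [ 0.634 -0.053  0.18 ]
 [ 0.359 -0.136  0.018]
 [ 0.663  0.232  0.219]
 [ 0.446  0.271  0.219]
 [ 0.403  0.025  0.123]]
(352, 188) [ 0.615 -0.16   0.158]
(312, 179) [ 0.632 -0.052  0.184]
(250, 200) [0.58  0.109 0.166]
tail [ 0.5534642  -0.26264328  0.09595009] share [ 1.107 -0.525  0.192]
nose [ 0.59866957 -0.35967096  0.07617377] share [ 1.197 -0.719  0.152]
```

```bash
python3 -m inch '0 1 -0.474 0 0.069; 0 1 -0.474 0 0.069; 0 1 -0.474 0 0.069; 0 1 -0.474 0 0.069; 0 1 -0.474 0 0.069; 0 1 -0.474 0 0.069; 0 1 -0.474 0 0.069; 0 1 -0.474 0 0.069; 0 1 -0.474 0 0.069; 0 1 -0.474 0 0.069; 0 1 -0.474 0 0.069'
cat >> h.py <<'E'
V=np.array([.51012,-.00049,-.17537])
def W(x,y,z):
    c,s=np.cos(V[2]),np.sin(V[2]); return np.array([V[0]+c*x-s*y,V[1]+s*x+c*y,z])
def go(*p):
    s=robot.observe();O=s['orientation']; t=W(*p)+[0,0,.025]
    print("share for tip",p,(O.T@(t-s['tool_pos'])/.5).round(4),"clock",s['clock'],"pos",s['tool_pos'].round(4),"F",s['ft_force'].round(2),"w",s['width'],"yaw",np.degrees(np.arctan2(O[1,0],O[0,0])).round(1))
E
python3 -c "
from h import *
go(.131,-.137,.17)"
```

```text
clock: 1.48
tool_pos: [0.5697, -0.1975, 0.2555]
orientation: [[0.985, -0.171, -0.002], [-0.171, -0.985, 0.0], [-0.002, 0.0, -1.0]]
ft_force: [-0.6, 0.4, 0.5]
width: 0.0002
finger_force: 0.0
share for tip (0.131, -0.137, 0.17) [ 0.0765 -0.093   0.1208] clock 1.475 pos [ 0.5697 -0.1975  0.2555] F [-0.57  0.39  0.46] w 0.0002272485133623907 yaw -9.9
```

```bash
python3 -m inch '0 0.077 -0.093 0.05 0; 0 0.077 -0.093 0.09 0; 0 0.077 -0.093 0.126 0; 0 0.077 -0.093 0.126 0; 0 0.077 -0.093 0.126 0'
python3 - <<'E'
from h import *
import cv2
go(.131,-.137,.16)
p,d=robot.capture("scene"); cv2.imwrite("pics/s1.png",cv2.resize(p[180:330,180:380],None,fx=4,fy=4,interpolation=cv2.INTER_CUBIC))
E
```

```text
clock: 2.1
tool_pos: [0.616, -0.1597, 0.1942]
orientation: [[0.985, -0.174, 0.001], [-0.174, -0.985, -0.001], [0.001, 0.0, -1.0]]
ft_force: [0.1, 1.0, 0.2]
width: 0.0002
finger_force: 0.0
share for tip (0.131, -0.137, 0.16) [-0.002  -0.0026  0.0183] clock 2.1 pos [ 0.616  -0.1597  0.1942] F [0.15 0.95 0.2 ] w 0.0001726113840035123 yaw -10.0
```

View pics/s1.png

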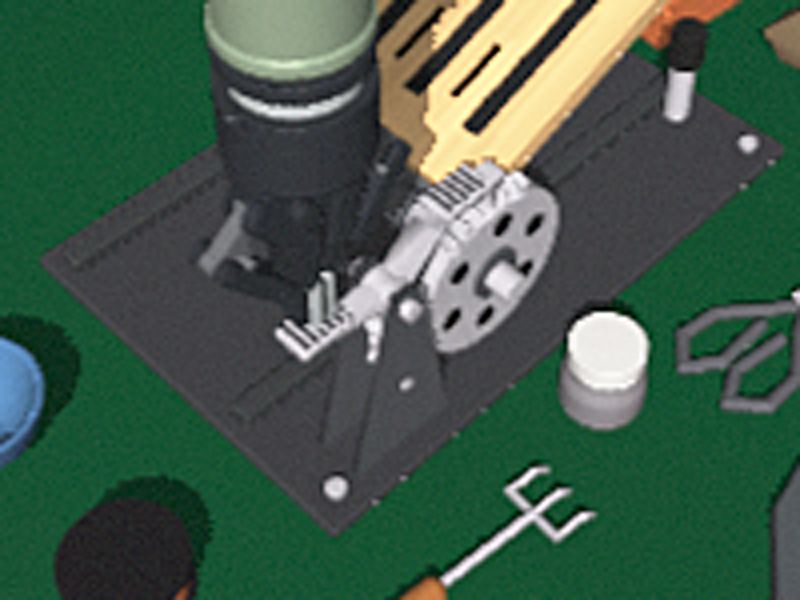

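The closed fingertips (about 322,310 in the crop) sit just above the tail pad (315,330). Now I'll press.

```bash
python3 -m inch '0 0 0 0.018 0; 0 0 0 0.026 0; 0 0 0 0.034 0; 0 0 0 0.04 0; 0 0 0 0.046 0; 0 0 0 0.05 0; 0 0 0 0.052 0; 0 0 0 0.052 0'
python3 -c "
from h import *
go(.131,-.137,.142)"
```

```text
clock: 3.15
tool_pos: [0.616, -0.1577, 0.1703]
orientation: [[0.985, -0.171, -0.0], [-0.171, -0.985, 0.001], [-0.0, -0.001, -1.0]]
ft_force: [-6.1, 2.9, 13.8]
width: 0.0001
finger_force: 6.4
share for tip (0.131, -0.137, 0.142) [-0.0014  0.0013  0.0065] clock 3.15 pos [ 0.616  -0.1577  0.1703] F [-6.1   2.89 13.82] w 0.00012990190723338857 yaw -9.9
```

```bash
python3 -m inch '0 0 0 0.004 0; 0 0 0 0.004 0; 0 0 0 0.004 0'; python3 -m inch '0 0 0 -0.05 0; 0 0 0 -0.13 0; 0 0 0 -0.2 0; 0 0 0 -0.2 0'
python3 - <<'E'
from h import *
import cv2
c,s=np.cos(.37),np.sin(.37)
go(0,.235,.235)
p,d=robot.capture("scene"); cv2.imwrite("pics/s2.png",cv2.resize(p[180:330,180:380],None,fx=4,fy=4,interpolation=cv2.INTER_CUBIC))
E
```

```text
clock: 3.52
tool_pos: [0.6161, -0.1577, 0.17]
orientation: [[0.985, -0.171, 0.0], [-0.171, -0.985, 0.0], [-0.0, -0.0, -1.0]]
ft_force: [-9.4, 3.1, 21.2]
width: -0.0
finger_force: 9.4
clock: 4.03
tool_pos: [0.6181, -0.1588, 0.2693]
orientation: [[0.985, -0.171, 0.007], [-0.171, -0.985, -0.002], [0.008, 0.001, -1.0]]
ft_force: [0.4, 0.0, 0.1]
width: -0.0001
finger_force: 0.0
share for tip (0, 0.235, 0.235) [-0.2658 -0.7449  0.0157] clock 4.025 pos [ 0.6181 -0.1588  0.2693] F [0.38 0.05 0.09] w -0.00012834216971514806 yaw -9.9
```

View pics/s2.png

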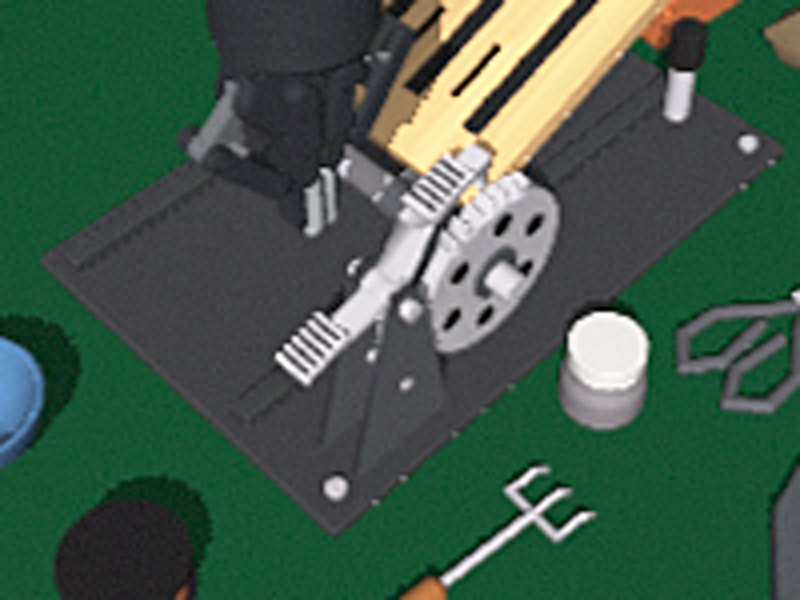

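The pawl is free: the nose pad is up (about 440,185), clear of the wheel, and the tail is down (310,350). Next I'll move over the board's free edge.

```bash
python3 -m inch '0 -0.266 -0.745 -0.02 0; 0 -0.266 -0.745 -0.02 0; 0 -0.266 -0.745 -0.02 0; 0 -0.266 -0.745 -0.02 0; 0 -0.266 -0.745 -0.02 0; 0 -0.266 -0.745 -0.02 0; 0 -0.266 -0.745 0 0; 0 -0.266 -0.745 0.016 0; 0 -0.266 -0.745 0.016 0'
python3 -c "
from h import *
go(0,.235,.118)"
```

```text
clock: 5.2
tool_pos: [0.5484, 0.2296, 0.2548]
orientation: [[0.985, -0.173, -0.004], [-0.173, -0.985, -0.002], [-0.004, 0.003, -1.0]]
ft_force: [0.4, -0.6, -1.4]
width: -0.0001
finger_force: 0.0
share for tip (0, 0.235, 0.118) [ 0.0058 -0.0041  0.2235] clock 5.2 pos [0.5484 0.2296 0.2548] F [ 0.44 -0.61 -1.36] w -7.403888875961596e-05 yaw -10.0
```

```bash
python3 -m inch '0 0.005 -0.003 0.03 0; 0 0.005 -0.003 0.042 0; 0 0.005 -0.003 0.054 0; 0 0.005 -0.003 0.066 0; 0 0.005 -0.003 0.078 0; 0 0.005 -0.003 0.09 0; 0 0.005 -0.003 0.102 0'
python3 -c "
from h import *
go(0,.235,.118)"
```

```text
clock: 6.08
tool_pos: [0.5518, 0.2326, 0.2059]
orientation: [[0.985, -0.172, -0.0], [-0.172, -0.985, 0.0], [-0.0, -0.0, -1.0]]
ft_force: [0.5, 2.1, 3.8]
width: -0.0
finger_force: 1.4
share for tip (0, 0.235, 0.118) [-0.0008  0.0035  0.1258] clock 6.075 pos [0.5518 0.2326 0.2059] F [0.49 2.12 3.82] w -4.2413225323687946e-05 yaw -9.9
```

Moving with about 4 N, as expected.

```bash
python3 -m inch '0 0 0.003 0.012 0; 0 0 0.003 0.024 0; 0 0 0.003 0.036 0; 0 0 0.003 0.048 0; 0 0 0.003 0.06 0; 0 0 0.003 0.072 0; 0 0 0.003 0.084 0; 0 0 0.003 0.096 0; 0 0 0.003 0.108 0; 0 0 0.003 0.116 0; 0 0 0.003 0.12 0; 0 0 0.003 0.12 0'
python3 -c "
from h import *
go(0,.235,.118)"
```

```text
clock: 7.58
tool_pos: [0.5511, 0.2304, 0.1457]
orientation: [[0.985, -0.172, -0.001], [-0.172, -0.985, -0.001], [-0.001, 0.001, -1.0]]
ft_force: [0.3, -0.3, -0.3]
width: 0.0001
finger_force: 0.2
share for tip (0, 0.235, 0.118) [-0.0002 -0.0009  0.0053] clock 7.575 pos [0.5511 0.2304 0.1457] F [ 0.28 -0.33 -0.28] w 5.625963985884953e-05 yaw -9.9
```

```bash
python3 -m inch '0 0 0 0.004 0; 0 0 0 0.008 0; 0 0 0 0.012 0; 0 0 0 0.012 0; 0 0 0 0.012 0'
python3 -c "
from h import *
go(0,.235,.118)"
```

```text
clock: 8.2
tool_pos: [0.5513, 0.2308, 0.143]
orientation: [[0.985, -0.172, -0.001], [-0.172, -0.985, -0.001], [-0.001, 0.001, -1.0]]
ft_force: [-6.4, -1.7, 14.8]
width: 0.0
finger_force: 7.5
share for tip (0, 0.235, 0.118) [-0.0003 -0.0002 -0.0001] clock 8.2 pos [0.5513 0.2308 0.143 ] F [-6.4  -1.66 14.82] w 1.0745042290450147e-05 yaw -9.9
```

Flat on its stop (15 N at z = 0.118). Now I'll lift clear and go over to the nose pad.

```bash
python3 -m inch '0 0 0 -0.12 0; 0 0 0 -0.24 0; 0 0.13 0.2 -0.25 0; 0 0.262 0.55 -0.25 0; 0 0.262 0.55 -0.25 0; 0 0.262 0.55 -0.25 0; 0 0.262 0.55 -0.25 0; 0 0.262 0.55 -0.25 0; 0 0.262 0.55 -0.25 0; 0 0.262 0.55 -0.25 0; 0 0.262 0.55 -0.25 0'
python3 - <<'E'
from h import *
import cv2
go(.131,-.038,.18)
p,d=robot.capture("scene"); cv2.imwrite("pics/s3.png",cv2.resize(p[130:330,180:380],None,fx=3,fy=3,interpolation=cv2.INTER_CUBIC))
E
```

```text
clock: 9.57
tool_pos: [0.6332, -0.0609, 0.2653]
orientation: [[0.985, -0.17, -0.0], [-0.17, -0.985, 0.0], [-0.0, -0.0, -1.0]]
ft_force: [-0.1, 0.1, -1.0]
width: 0.0002
finger_force: 0.0
share for tip (0.131, -0.038, 0.18) [-1.500e-03 -1.000e-04  1.206e-01] clock 9.575 pos [ 0.6332 -0.0609  0.2653] F [-0.08  0.11 -1.02] w 0.00019109161631116283 yaw -9.8
```

View pics/s3.png

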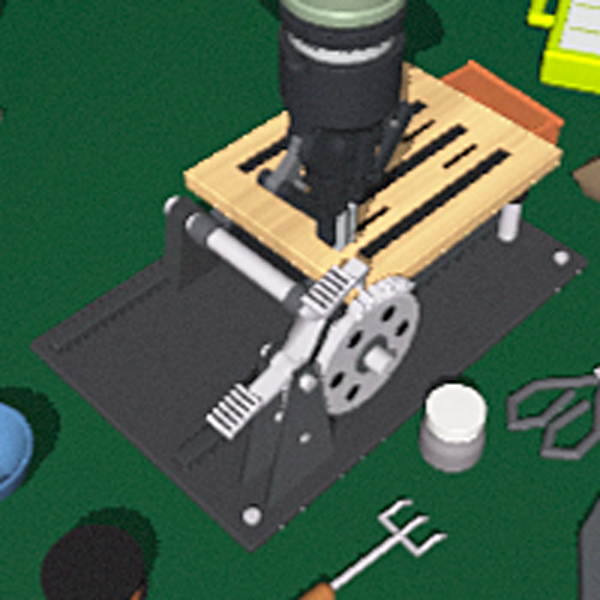

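Top flat on its rests; pawl still free (nose pad about 330,285). I'll press the nose.

```bash
python3 -m inch '0 -0.0015 0 0.05 0; 0 -0.0015 0 0.075 0; 0 -0.0015 0 0.085 0; 0 -0.0015 0 0.093 0; 0 -0.0015 0 0.1 0; 0 -0.0015 0 0.107 0; 0 -0.0015 0 0.114 0; 0 -0.0015 0 0.12 0; 0 -0.0015 0 0.124 0; 0 -0.0015 0 0.124 0'
python3 -c "
from h import *
go(.131,-.038,.18)"
```

```text
clock: 10.88
tool_pos: [0.6323, -0.0626, 0.2055]
orientation: [[0.985, -0.172, -0.0], [-0.172, -0.985, -0.001], [-0.0, 0.001, -1.0]]
ft_force: [-5.1, 1.0, 10.3]
width: 0.0
finger_force: 5.0
share for tip (0.131, -0.038, 0.18) [-0.0003 -0.0036  0.001 ] clock 10.875 pos [ 0.6323 -0.0626  0.2055] F [-5.1   1.02 10.28] w 2.8878908013822288e-05 yaw -9.9
```

Now at the home height with firm resistance. I'll retreat straight up and check.

```bash
python3 -m inch '0 0 0 0.004 0; 0 0 0 0.004 0; 0 0 0 -0.05 0; 0 0 0 -0.15 0; 0 0 0 -0.25 0; 0 -0.3 0 -0.3 0; 0 -0.3 0 -0.3 0; 0 -0.3 0 -0.3 0; 0 -0.3 0 -0.3 0'
python3 - <<'E'
from h import *
import cv2
m=robot.camera_model("top");K=np.linalg.inv(m["intrinsics"])
p,d=robot.capture("scene"); cv2.imwrite("pics/s4.png",cv2.resize(p[130:330,180:380],None,fx=3,fy=3,interpolation=cv2.INTER_CUBIC))
t,d=robot.capture("top")
v,u=np.mgrid[:420,:560]; X=((np.stack([u,v,np.ones_like(u)],-1)@K.T*d[...,None])-m["t"])@m["R"]
X=X.reshape(-1,3)
for q,n in (((.131,-.137,0),"tail"),((.131,-.03,0),"nose"),((0.05,.27,0),"edge"),((0.05,.1,0),"mid")):
    k=np.hypot(*(X-W(*q))[:,:2].T)<.008; print(n,X[k,2].round(3)[:30])
E
```

```text
clock: 12.0
tool_pos: [0.4839, -0.0364, 0.354]
orientation: [[0.985, -0.172, 0.002], [-0.172, -0.985, -0.001], [0.002, 0.0, -1.0]]
ft_force: [0.9, 0.2, 1.3]
width: 0.0001
finger_force: 0.0
tail []
nose []
edge [0.12  0.12  0.117 0.117 0.118 0.117 0.117 0.115 0.122 0.114 0.118 0.119
 0.121 0.117 0.115 0.124 0.118 0.124 0.121 0.117 0.116 0.116 0.119 0.114
 0.121 0.118 0.113]
mid [0.119 0.119 0.115 0.121 0.116 0.119 0.12  0.117 0.12  0.116 0.121 0.122
 0.123 0.119 0.117 0.123 0.119 0.12  0.116 0.115 0.117 0.116 0.12  0.119
 0.12  0.117 0.116 0.117]
```

View pics/s4.png

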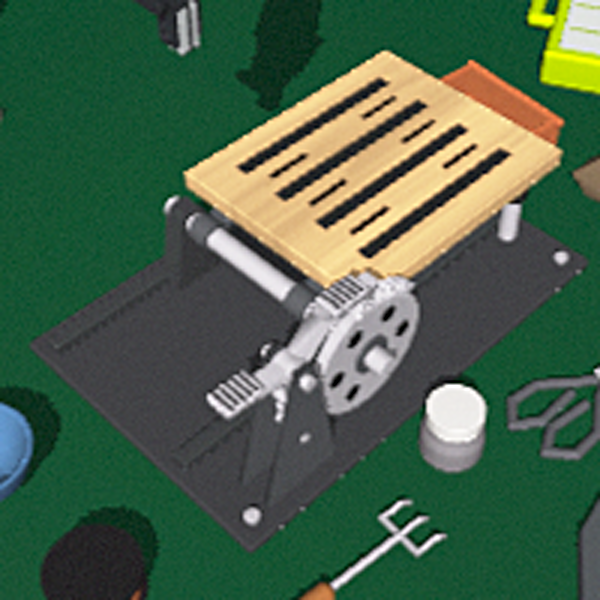

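The nose is in the teeth (pad at 345,290, tail raised at 235,390). The top is flat at 118 mm, the bystanders are in place and the arm is clear.

```bash
python3 -c "
from plant import robot
print(robot.finish_job())"
```

```text
the job is handed in; nothing more can be done
None
```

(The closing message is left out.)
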